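Announce the waiting parcel

ROBOT

A 7-joint arm with a two-finger parallel gripper is mounted at the origin on the work surface. World frame = base frame: x ahead of the robot, y to its left, z up, the work surface at z = 0. Lengths are in m, angles in rad, forces in N, time in s.
With the tool pointing down it reaches from about 0.4 to 0.85 m from the base axis. Payload 4.5 kg.
Tool frame: the origin (TCP) lies at the very end of the fingers, on their centre line; the grasp point (between the pads) lies 19 mm behind it; z points along the fingers, y is the line along which they close (so a half turn about z gives the same grasp; the last joint's range is limited). The gripper opens to 88 mm and grips with 3 to 60 N. Pads are 18 mm wide; open, the fingers measure 123 mm over their backs; the gripper's body (75 mm by 187 mm) begins 45 mm behind the grasp point.
Start: joints at [-1.258, 0.689, -0.195, 1.565, 0.157, 0.902, -0.215], TCP at [0.172, 0.601, 0.239] pointing down, gripper open.
Joint ranges: [-3.01, 3.01], [-0.46, 2.08], [-1.47, 1.51], [0.13, 2.56], [-1, 4.14], [0.04, 2.09], [-2.66, 2.66]. Speed limits (rad/s): [2.57, 2.57, 3.14, 3.14, 3.14, 3.14, 3.14].

INTERFACE

Orientations are given as a unit quaternion [x, y, z, w].
In Python, from plant import r gives the robot as it stands. The module is installed in compiled form; this text tells all that it offers.
- The arm moves only by the shell command python3 -m pendant 'ROWS' [FORCE]. ROWS is JSON, one flat list of numbers, 7 for each row, row after row: the opening, from 0 (shut) to 1 (fully open), then the shift along the tool's x, y, z scaled (see below), then the turn, a rotation vector about the tool's x, y, z scaled (see below). A call has 1 to 12 rows; each row is the pose to reach, as a shift and turn from the pose commanded when the call began, along the tool's axes at that moment; what a row does not reach only later rows make up. The controller multiplies each number of a shift by 0.15 m and each number of a turn by pi/2 rad. A row lasts 1/10 s, in which the tool goes at most 50 mm and 8.59 degrees, less where a joint would pass 70% of its speed; a pose out of reach is approached as far as the arm can. A call with a number of a shift or a turn outside -1 to 1 is refused whole. A call with a gripper value outside its range is refused whole. The fingers move at their own pace and stop on an object; FORCE is the grip in N (left out, the last holds). Time passes only in rows, so rows that repeat a pose let the fingers close. It gives the time, the measured TCP pose, the force, the opening and the grip force at its end, in the units of the state.
- r.get_state(): the state, without advancing time (a new reading comes with each control period).
- r.snapshot(name): name is "side" or "top"; returns a dict with "img" (400x640x3 uint8, red, green, blue), "mtx" (3x3 intrinsics, pixels), "cam_to_world" (4x4, takes a point from camera to world coordinates). Camera axes: x right, y up, looking along -z (the intrinsics and any distortion apply to the point x, -y, -z); pixel columns grow to the right and rows downward; lengths in m; the calibration is good to about 2 mm. A picture is of the moment at which its call begins. There is no depth.
- r.finish_job(): hands the job in; it is judged then, once.
The state is a dict: "clock": time; "q": joint angles; "qd": joint speeds; "joint_torque": joint torques, N m; "tool_pos": TCP position; "eef_rot": TCP orientation; "contact_force": force on the tool from outside, world axes, zero at the start; "moment": the same for the moment, N m; "opening": opening from 0.0 (shut) to 1.0 (fully open); "finger_force": force on a finger pad.
Only numpy, scipy, OpenCV 4.12 (cv2) and the standard library are available. Lean on these libraries where they do the work, as an engineer would, in place of code of your own. Each camera call takes 0.05 s, during which the arm holds its last target. There are 200 camera calls.

TASK

A brown cardboard parcel is waiting in one of the three coloured letter trays at the mail-room desk. Push the arm of the notice dial round with a fingertip until the arrow points to the middle of the field that has the same colour as that tray, then press the yellow bell button right down and let it come up again. Leave the post, the trays and everything else on the desk where they are, lifting nothing, and finish clear of everything.

Things in the scene. Friction and masses are not known exactly. Their poses are not given: they have to be found in the camera images.
- dial: fixed round white board lying flat, 280 mm diameter, 18 mm thick; origin: underside centre, on the pointer's upright pivot axis. Its -x axis runs to the middle of the grey rest field. Painted fields as pointer joint angles (rad): grey -0.6 to 0.6, red -1.8 to -1.2 (middle -1.5), green 0.9 to 1.5 (middle 1.2), blue 2.0 to 2.6 (middle 2.3); white elsewhere
- pointer (a joint): angle of the pointer in rad: 0 along the dial's -x axis, growing counter-clockwise seen from above, stops at -2.75 and 2.75 (no full turn). It starts in the grey field. Stiff pivot (friction about 0.08 N m, 1 N at the arm): it stays where it is left
- pointer_tip (a point): point of the pointer's orange arrow head, 124 mm from the pivot axis, 40 mm above the desk. The black arm is a bar 14 mm wide, from 30 to 50 mm above the desk (12 mm clear of the board); hub radius 18 mm, up to 54 mm above the desk; head 28 mm across, 96 to 124 mm from the axis; tail of the arm's section reaching 40 mm behind the axis
- bell (a joint): travel of the yellow bell button in m: 0 up, 0.006 fully down; springs back; about 5 N to press it fully down
- bell_top (a point): centre of the top of the yellow bell button (44 mm diameter, in a fixed black housing standing on the desk), pressed straight down. The housing stands to the left or to the right of the dial
- tray_red: fixed red open letter tray, 140 (its x) x 210 (its y) x 40 mm high, walls and floor 5 mm; origin: centre of its underside
- tray_green: fixed green open letter tray, 140 (its x) x 210 (its y) x 40 mm high, walls and floor 5 mm; origin: centre of its underside
- tray_blue: fixed blue open letter tray, 140 (its x) x 210 (its y) x 40 mm high, walls and floor 5 mm; origin: centre of its underside
- parcel: brown cardboard parcel with a tape band, 90 x 130 x 55 mm, lying near the middle of one of the trays; origin: centre of its underside
- letters: bundle of white letters, 100 x 160 x 16 mm, in another tray; origin: centre of its underside
- catalogue: grey catalogue, 100 x 160 x 12 mm, in the remaining tray; origin: centre of its underside
- stamp: wooden hand stamp standing upright beside the dial, on the other side from the bell, base 44 mm diameter, 78 mm tall; origin: centre of its underside
- mug: blue mug, 80 mm diameter, 95 mm tall; origin: centre of its underside
- tape: roll of orange tape lying flat, 90 mm diameter, 48 mm tall; origin: centre of its underside
- stapler: red stapler, 150 x 36 x 50 mm; origin: centre of its underside
Mind the look-alikes: they are no part of the job. Leave any green or pink look-alike of the parcel alone.

How it is judged:
By the outcome, as a careful person would: the job done as asked, in the order asked, and still so for the second after the job is handed in, with the robot touching nothing.
It also fails if it takes over 51 s, if anything falls off the work surface, if the arm or the gripper's body presses on something with over 40 N, if the wrist force passes 120 N, or if a joint passes its speed limit or range.

## Working session

There is one attempt and no reset: what is moved stays moved. The work goes in short steps, Python scripts to look and compute and a shell command to move; the robot and the scene stay as the last step left them, time stands still between calls to the robot, and variables do not carry over. Pictures are saved under pics/ and viewed, at most 10 in all, crops included, and the job is handed in when it is done.

```bash
mkdir -p pics; python3 - <<'E'
from plant import r
import cv2,pickle
for n in("top","side"):
    s=r.snapshot(n); cv2.imwrite(f"pics/{n}0.png",s["img"][:,:,::-1]); pickle.dump(s,open(f"{n}0.pkl","wb"))
    print(n,s["mtx"].round(1).tolist(),s["cam_to_world"].round(4).tolist(),[k for k in s])
s=r.get_state();print(s["clock"],s["tool_pos"],s["eef_rot"],s["opening"])
E
```

```text
top [[415.6, 0.0, 326.4], [0.0, 415.6, 200.1], [0.0, 0.0, 1.0]] [[-0.0147, 0.9956, -0.0924, 0.3954], [-0.9999, -0.014, 0.0083, 0.0575], [0.007, 0.0925, 0.9957, 1.6688], [0.0, 0.0, 0.0, 1.0]] ['img', 'mtx', 'cam_to_world']
side [[497.2, 0.0, 316.4], [0.0, 497.2, 195.3], [0.0, 0.0, 1.0]] [[0.8055, 0.2896, -0.517, -0.2171], [-0.5924, 0.3703, -0.7155, -1.0272], [-0.0158, 0.8826, 0.4698, 0.7911], [0.0, 0.0, 0.0, 1.0]] ['img', 'mtx', 'cam_to_world']
0.1 [0.17188718 0.6003199  0.2379941 ] [ 1.38920339e-01  9.90303221e-01 -8.15829266e-04 -6.52368916e-05] 1.0006529676407516
```

View pics/top0.png

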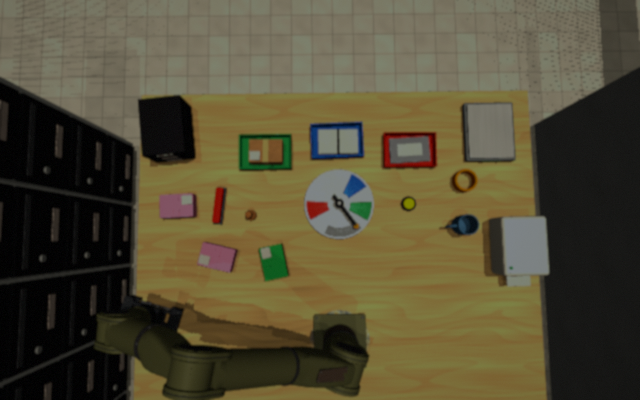

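View pics/side0.png

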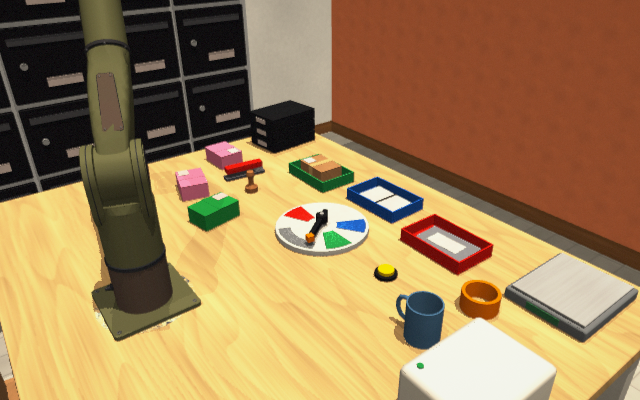

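The top view shows the brown parcel with its tape band in the green tray at (265,152). The look-alikes are the green box at (273,262) and the pink ones at (178,206) and (217,256), all loose on the desk. Letters are in the blue tray (337,141) and the catalogue is in the red tray (409,150). The dial is at (339,204), its orange tip at (356,227), and the bell at (409,203). I'll confirm with one enlarged crop and measure.

```bash
cat > h.py <<'E'
import numpy as np,cv2,pickle
def ray(s,u,v):
    K=s["mtx"];T=s["cam_to_world"]
    d=T[:3,:3]@np.array([(u-K[0,2])/K[0,0],-(v-K[1,2])/K[1,1],-1]); return T[:3,3],d/np.linalg.norm(d)
def onz(s,p,z):
    o,d=ray(s,*p); return o+d*(z-o[2])/d[2]
def tri(a,p,b,q):
    o1,d1=ray(a,*p);o2,d2=ray(b,*q)
    t=np.linalg.lstsq(np.c_[d1,-d2],o2-o1,rcond=None)[0]
    x,y=o1+t[0]*d1,o2+t[1]*d2; return (x+y)/2,np.linalg.norm(x-y)
def proj(s,P):
    T=s["cam_to_world"];c=T[:3,:3].T@(np.array(P)-T[:3,3]);K=s["mtx"]
    return np.array([K[0,0]*c[0]/-c[2]+K[0,2],K[1,1]*-c[1]/-c[2]+K[1,2]])
def blob(s,lo,hi,box):
    x0,y0,x1,y1=box;h=cv2.cvtColor(s["img"],cv2.COLOR_RGB2HSV)[y0:y1,x0:x1]
    m=cv2.inRange(h,lo,hi);n,l,st,c=cv2.connectedComponentsWithStats(m)
    i=1+np.argmax(st[1:,4]);return c[i]+[x0,y0],st[i,4]
E
python3 - <<'E'
from h import *
t=pickle.load(open("top0.pkl","rb"));s=pickle.load(open("side0.pkl","rb"))
bt={"top":(295,165,425,245),"side":(265,195,405,290)}
Z={}
for nm,lo,hi in(("yellow",(24,120,60),(34,255,255)),("orange",(5,150,60),(17,255,255)),("red",(0,150,60),(4,255,255)),("green",(45,100,40),(80,255,255)),("blue",(100,100,40),(125,255,255))):
    try:
        b1=(395,190,425,215) if nm=="yellow" else (305,168,375,240); b2=(368,255,402,285) if nm=="yellow" else (274,202,370,256)
        p,n=blob(t,lo,hi,b1);q,m=blob(s,lo,hi,b2);P,e=tri(t,p,s,q);print(nm,p.round(1),n,q.round(1),m,P.round(4),e.round(4));Z[nm]=(p,q)
    except Exception as ex:print(nm,ex)
# rectified maps of the z=0.018 plane, x up, y left
def rect(S,z,c,half,N):
    g=[(half,half),(half,-half),(-half,-half),(-half,half)]
    src=np.float32([proj(S,(c[0]+a,c[1]+b,z)) for a,b in g]);dst=np.float32([(0,0),(N,0),(N,N),(0,N)])
    return cv2.warpPerspective(S["img"],cv2.getPerspectiveTransform(src,dst),(N,N),flags=cv2.INTER_CUBIC)
c=onz(t,(339,204),.018);print("c",c)
A=rect(t,.018,c,.17,390);B=rect(s,.018,c,.17,390)
C=cv2.resize(t["img"][120:175,225:450],(780,190),interpolation=3)
im=np.vstack([np.hstack([A,B]),C]);im=np.clip(im*1.3,0,255).astype(np.uint8)
cv2.imwrite("pics/crop.png",im[:,:,::-1])
E
```

```text
yellow [412.1 200.1] 198 [385.5 267.7] 160 [ 0.5376 -0.2923  0.0259] 0.0147
orange [355.5 228. ] 2 [310.1 237.8] 59 [ 0.441  -0.0719  0.0402] 0.0128
red [315.9 208.3] 232 [299.4 214. ] 227 [0.5182 0.0849 0.0174] 0.0033
green [361.1 208.8] 250 [334.1 239.7] 303 [ 0.5136 -0.0952  0.0176] 0.003
blue [353.3 185.9] 261 [352.6 225. ] 262 [ 0.6058 -0.0661  0.0175] 0.0034
c [ 0.53253537 -0.00638966  0.018     ]
```

View pics/crop.png

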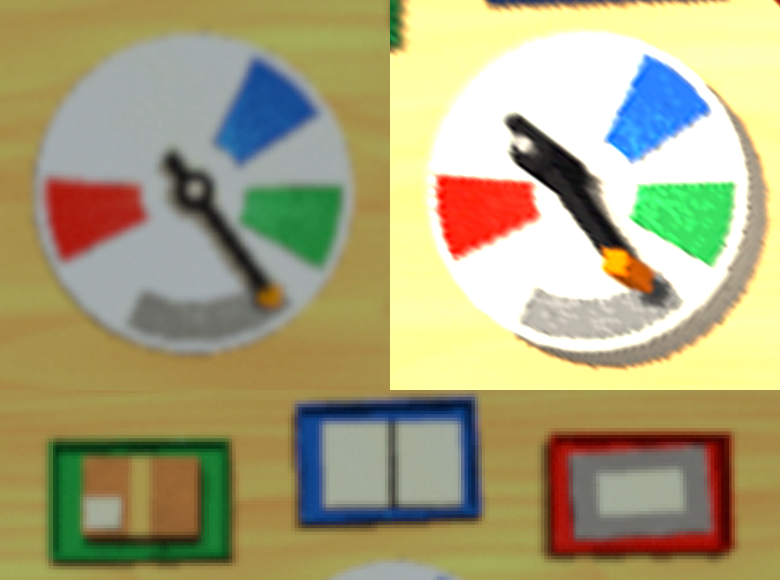

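The crop confirms it: the brown parcel with its tape band lies in the green tray, the letters in blue and the catalogue in red. The arrow is at the green-side end of the grey field. Target is green, 1.2 rad. Next I'll fit the dial, pointer and bell.

```bash
python3 - <<'E'
from h import *
from scipy.optimize import least_squares
t=pickle.load(open("top0.pkl","rb"));s=pickle.load(open("side0.pkl","rb"))
px={"r":((315.9,208.3),(299.4,214.),-1.5),"g":((361.1,208.8),(334.1,239.7),1.2),"b":((353.3,185.9),(352.6,225.),2.3)}
for vs in ((0,),(1,),(0,1)):
    def f(x):
        o=[]
        for p,q,th in px.values():
            a=x[2]+np.pi+th;P=np.array([x[0]+x[3]*np.cos(a),x[1]+x[3]*np.sin(a)])
            for k in vs:o+=list(onz((t,s)[k],(p,q)[k],.018)[:2]-P)
        return np.array(o)
    R=least_squares(f,[.53,0,0,.09]);print(vs,R.x.round(4),"rms",np.sqrt(np.mean(R.fun**2)).round(4))
cx,cy,yaw,_=R.x
# pointer: dark+orange centroid line in the rectified 0.05 plane (top)
for nm,S,box in(("top",t,(318,185,365,235)),("side",s,(285,205,345,250))):
    x0,y0,x1,y1=box;h=cv2.cvtColor(S["img"],cv2.COLOR_RGB2HSV)
    dark=(h[...,2]<(50 if nm=="top" else 60))
    org=(h[...,0]>=4)&(h[...,0]<=20)&(h[...,1]>130)
    pts=[]
    for m in(dark,org):
        v,u=np.nonzero(m[y0:y1,x0:x1]);W=np.array([onz(S,(a+x0,b+y0),.045)[:2] for a,b in zip(u,v)]);
        W=W[np.hypot(W[:,0]-cx,W[:,1]-cy)<.14];pts.append(W)
        print(nm,len(W),W.mean(0).round(4))
    W=np.vstack(pts);vx=cv2.fitLine(W.astype(np.float32),cv2.DIST_HUBER,0,.001,.001).ravel()
    a=np.arctan2(vx[1],vx[0])
    for w in(a,a+np.pi):print("  th",(np.mod(w-yaw-np.pi+np.pi,2*np.pi)-np.pi).round(3),"offset",((cx-vx[2])*vx[1]-(cy-vx[3])*vx[0]).round(4))
# bell
for S,b in((t,(398,194,420,214)),(s,(370,258,400,284))):
    x0,y0,x1,y1=b;i=S["img"][y0:y1,x0:x1].astype(int)
    h=cv2.cvtColor(S["img"],cv2.COLOR_RGB2HSV)[y0:y1,x0:x1]
    m=(h[...,1]>200)&(h[...,2]>60);v,u=np.nonzero(m);print("bell",len(u),u.mean()+x0,v.mean()+y0,u.min()+x0,u.max()+x0,v.min()+y0,v.max()+y0)
    d=(h[...,2]<60);v,u=np.nonzero(d);print(" dark",len(u),(u.min()+u.max())/2+x0,(v.min()+v.max())/2+y0)
E
```

```text
(0,) [ 0.5347 -0.0045  0.126   0.0923] rms 0.0001
(1,) [ 0.5371 -0.007   0.1262  0.0922] rms 0.0002
(0, 1) [ 0.5359 -0.0058  0.1261  0.0922] rms 0.0012
top 104 [ 0.5101 -0.0197]
top 24 [ 0.4434 -0.0681]
  th -2.636 offset 0.0041
  th 0.505 offset 0.0041
side 194 [ 0.5143 -0.0265]
side 109 [ 0.4602 -0.028 ]
  th -2.462 offset 0.0083
  th 0.68 offset 0.0083
bell 110 408.6909090909091 203.1909090909091 403 414 198 209
 dark 31 405.0 204.0
bell 176 385.7386363636364 269.96590909090907 378 394 264 276
 dark 120 385.0 274.0
```

```bash
python3 - <<'E'
from h import *
t=pickle.load(open("top0.pkl","rb"));s=pickle.load(open("side0.pkl","rb"))
for q in((385.7,267.5),(385.7,268.5),(385.7,270)):
    print(tri(t,(408.7,203.2),s,q))
E
python3 -m pendant '[0,-0.18,-0.2,0,0,0,0, 0,-0.37,-0.42,0,0,0,0, 0,-0.55,-0.63,0,0,0,0, 0,-0.74,-0.83,0,0,0,0, 0,-0.74,-0.83,0,0,0,0]' 20
python3 -m pendant '[0,-0.18,-0.2,0,0,0,0, 0,-0.37,-0.42,0,0,0,0, 0,-0.55,-0.63,0,0,0,0, 0,-0.74,-0.83,0,0,0,0, 0,-0.74,-0.83,0,0,0,0]'
python3 -m pendant '[0,-0.18,-0.2,0,0,0,0, 0,-0.37,-0.42,0,0,0,0, 0,-0.55,-0.63,0,0,0,0, 0,-0.74,-0.83,0,0,0,0, 0,-0.74,-0.83,0,0,0,0]'
python3 -m pendant '[0,-0.18,-0.2,0,0,0,0, 0,-0.37,-0.42,0,0,0,0, 0,-0.55,-0.63,0,0,0,0, 0,-0.74,-0.83,0,0,0,0, 0,-0.74,-0.83,0,0,0,0, 0,-0.74,-0.83,0,0,0,0]'
```

```text
(array([ 0.53289544, -0.28495247,  0.02258332]), np.float64(0.003661948776025407))
(array([ 0.53295849, -0.28540968,  0.01969985]), np.float64(0.0032208490193438967))
(array([ 0.53305303, -0.28609714,  0.01536586]), np.float64(0.0025577958365087528))
clock: 0.6
tool_pos: [0.248, 0.444, 0.2382]
eef_rot: [0.143, 0.99, -0.003, 0.001]
contact_force: [-0.9, 1.0, 0.6]
opening: 0.567
finger_force: 0.0
clock: 1.1
tool_pos: [0.3191, 0.2947, 0.2383]
eef_rot: [0.143, 0.99, -0.002, 0.0]
contact_force: [-0.5, 0.3, 1.0]
opening: 0.114
finger_force: 0.0
clock: 1.6
tool_pos: [0.3915, 0.1455, 0.2384]
eef_rot: [0.144, 0.99, -0.001, 0.0]
contact_force: [-0.4, 0.4, -0.6]
opening: 0.001
finger_force: 0.0
clock: 2.2
tool_pos: [0.4622, 0.001, 0.2385]
eef_rot: [0.139, 0.99, 0.001, -0.0]
contact_force: [0.7, 0.3, -0.0]
opening: 0.002
finger_force: 0.0
```

```bash
python3 -m pendant '[0,0,0,0.25,0,0,0, 0,0,0,0.5,0,0,0, 0,0,0,0.75,0,0,0, 0,0,0,1,0,0,0, 0,0,0,1,0,0,0]'
python3 - <<'E'
from plant import r
from h import *
s=r.snapshot("side");c=s["img"][170:290,240:400].copy();c=cv2.resize(c,(640,480),interpolation=3)
P=r.get_state()["tool_pos"];q=proj(s,P);print(P,q)
cv2.circle(c,tuple(int(v) for v in (q-[240,170])*4),3,(255,0,255),-1)
cv2.imwrite("pics/side1.png",c[:,:,::-1])
E
```

```text
clock: 2.7
tool_pos: [0.4588, 0.003, 0.0854]
eef_rot: [0.136, 0.991, -0.0, -0.004]
contact_force: [-1.9, 1.1, 1.0]
opening: 0.003
finger_force: 0.0
[0.46002899 0.00248659 0.08746859] [297.65834949 210.56733035]
```

View pics/side1.png

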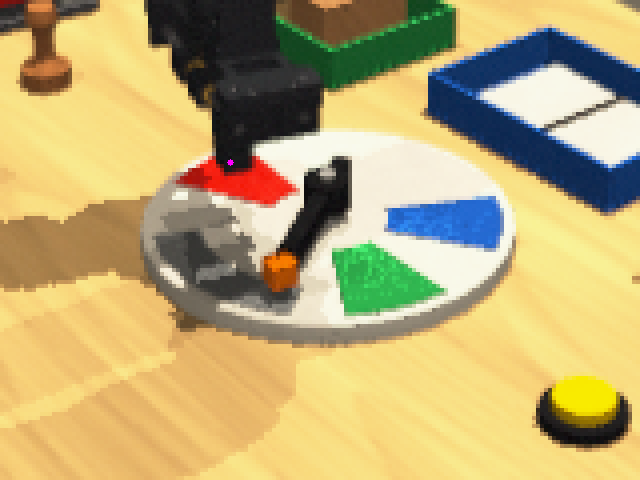

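The side view shows the shut fingers above the red/grey edge of the board, with the TCP mark on the fingertip. The arm is clear to their right, the arrow head is at crop (281,271), and the bell top is at crop (586,393), or image (386.5,268.3). Lower and push to just short of the target.

```bash
python3 -m pendant '[0,0,0,0.1,0,0,0, 0,0,0,0.2,0,0,0, 0,0,0,0.3,0,0,0, 0,0,0,0.37,0,0,0, 0,0,0,0.37,0,0,0]'
python3 -m pendant '[0,-0.03,-0.06,0,0,0,0, 0,-0.06,-0.12,0,0,0,0, 0,-0.09,-0.18,0,0,0,0, 0,-0.12,-0.24,0,0,0,0, 0,-0.15,-0.26,0,0,0,0, 0,-0.18,-0.28,0,0,0,0, 0,-0.21,-0.3,0,0,0,0, 0,-0.24,-0.32,0,0,0,0, 0,-0.27,-0.34,0,0,0,0, 0,-0.3,-0.36,0,0,0,0, 0,-0.3,-0.36,0,0,0,0]'
cat > look.py <<'E'
import sys
from plant import r
from h import *
s=r.snapshot("side");t=r.snapshot("top");n=sys.argv[1]
pickle.dump((s,t),open(n+".pkl","wb"))
c=cv2.resize(s["img"][180:270,260:380],(480,360),interpolation=3)
d=cv2.resize(t["img"][165:245,300:380],(320,320),interpolation=3);d=np.pad(d,((0,40),(0,0),(0,0)))
def mark(im,S,o,th,col):
    C=np.array([.536,-.006,.04]);a=.126+np.pi+th
    for k in(.096,.11,.124):
        q=(proj(S,C+k*np.array([np.cos(a),np.sin(a),0]))-o)*4;cv2.circle(im,tuple(int(v) for v in q),2,col,-1)
for th,col in((1.1,(255,255,0)),(1.2,(255,0,255)),(1.3,(0,255,255))):
    mark(c,s,[260,180],th,col);mark(d,t,[300,165],th,col)
cv2.imwrite(f"pics/{n}.png",np.hstack([c,d])[:,:,::-1])
E
python3 look.py p2
```

```text
clock: 3.25
tool_pos: [0.4622, 0.0009, 0.0337]
eef_rot: [0.138, 0.99, 0.0, 0.0]
contact_force: [0.2, 0.7, 0.7]
opening: 0.001
finger_force: 0.0
clock: 4.35
tool_pos: [0.491, -0.0652, 0.0332]
eef_rot: [0.139, 0.99, -0.0, 0.001]
contact_force: [0.0, -0.3, 0.5]
opening: 0.004
finger_force: 0.0
```

View pics/p2.png

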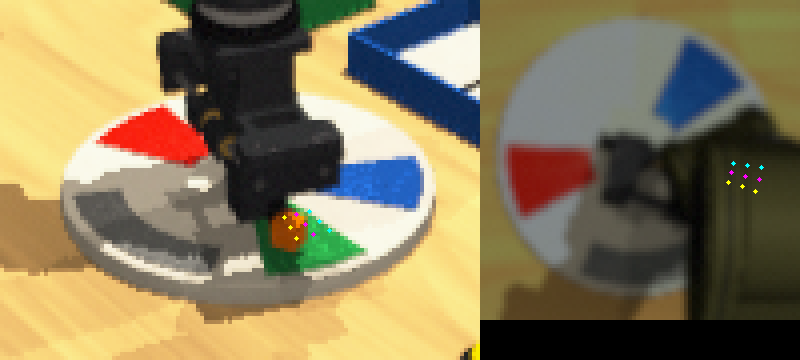

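The side crop shows the orange head at about crop (289,229), over the near half of the green field and close to the 1.1 rad marks. The top view is hidden by the arm. I'll solve for the angle.

```bash
cat > ang.py <<'E'
import sys
from h import *
s,t=pickle.load(open(sys.argv[1]+".pkl","rb"))
h=cv2.cvtColor(s["img"],cv2.COLOR_RGB2HSV)[202:260,274:370]
m=cv2.inRange(h,(4,170,60),(19,255,255));n,l,st,c=cv2.connectedComponentsWithStats(m);i=1+np.argmax(st[1:,4]);p=c[i]+[274,202];print(p,st[i])
for z in(.038,.04,.043):
    P=onz(s,p,z)[:2]-[.5371,-.007];print(z,np.hypot(*P).round(4),((np.arctan2(P[1],P[0])-.126-np.pi)%(2*np.pi)).round(3))
E
python3 ang.py p2
```

```text
[331.43835616 237.17808219] [54 30  8 11 73]
0.038 0.1065 1.065
0.04 0.1095 1.057
0.043 0.114 1.046
```

```bash
python3 -m pendant '[0,-0.02,-0.005,0,0,0,0, 0,-0.04,-0.01,0,0,0,0, 0,-0.06,-0.015,0,0,0,0, 0,-0.08,-0.02,0,0,0,0, 0,-0.08,-0.02,0,0,0,0, 0,-0.08,-0.02,0,0,0,0]'
python3 -m pendant '[0,0.08,0,0,0,0,0, 0,0.16,0,0,0,0,0, 0,0.16,0,-0.25,0,0,0, 0,0.16,0,-0.5,0,0,0, 0,0.16,0.2,-0.75,0,0,0, 0,0.16,0.5,-1,0,0,0, 0,0.16,0.75,-1,0,0,0, 0,0.16,1,-1,0,0,0, 0,0.16,1,-1,0,0,0]'
python3 -m pendant '[0,0.1,0.25,0,0,0,0, 0,0.2,0.5,0,0,0,0, 0,0.2,0.75,0,0,0,0, 0,0.2,1,0,0,0,0, 0,0.2,1,0,0,0,0]'
python3 look.py p3; python3 ang.py p3
```

```text
clock: 5.05
tool_pos: [0.5013, -0.0709, 0.0332]
eef_rot: [0.139, 0.99, -0.0, 0.0]
contact_force: [-0.0, -1.1, -0.1]
opening: 0.004
finger_force: 0.0
clock: 5.95
tool_pos: [0.5209, 0.0874, 0.1843]
eef_rot: [0.135, 0.991, 0.003, 0.002]
contact_force: [0.3, 0.1, -0.7]
opening: 0.005
finger_force: 0.0
clock: 6.45
tool_pos: [0.5319, 0.2391, 0.1834]
eef_rot: [0.136, 0.991, 0.003, 0.001]
contact_force: [-0.4, 0.3, 0.1]
opening: 0.005
finger_force: 0.0
[336.86666667 235.94666667] [59 29  9 11 75]
0.038 0.1059 1.219
0.04 0.1087 1.207
0.043 0.1129 1.19
```

View pics/p3.png

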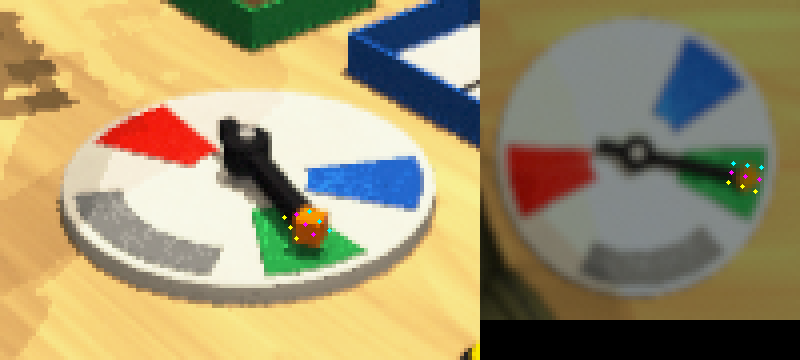

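The arrow now sits in the middle of the green field. The head at side crop (310,228) and top crop (745,179) lies on the 1.2 rad marks, and the solved angle is 1.20 to 1.21. Now to the bell.

```bash
python3 -m pendant '[0,-0.08,-0.25,0,0,0,0, 0,-0.16,-0.5,0,0,0,0, 0,-0.24,-0.75,0,0,0,0, 0,-0.32,-1,0,0,0,0, 0,-0.32,-1,0,0,0,0]'
python3 -m pendant '[0,-0.08,-0.25,0,0,0,0, 0,-0.16,-0.5,0,0,0,0, 0,-0.24,-0.75,0,0,0,0, 0,-0.32,-1,0,0,0,0, 0,-0.32,-1,0,0,0,0]'
python3 -m pendant '[0,-0.08,-0.25,0,0,0,0, 0,-0.16,-0.5,0,0,0,0, 0,-0.24,-0.75,0,0,0,0, 0,-0.32,-1,0,0,0,0, 0,-0.32,-1,0,0,0,0]'
python3 -m pendant '[0,0,-0.18,0,0,0,0, 0,0,-0.36,0,0,0,0, 0,0,-0.36,0,0,0,0, 0,0,-0.36,0,0,0,0, 0,0,-0.36,0,0,0,0]'
python3 - <<'E'
from plant import r
import numpy as np
from scipy.spatial.transform import Rotation as R
s=r.get_state();print(s["tool_pos"],R.from_quat(s["eef_rot"]).inv().apply(np.array([.533,-.2855,.045])-s["tool_pos"])/.15)
E
```

```text
clock: 7.05
tool_pos: [0.5353, 0.0644, 0.1827]
eef_rot: [0.145, 0.989, -0.004, -0.001]
contact_force: [0.4, -1.1, -0.0]
opening: 0.007
finger_force: 0.0
clock: 7.55
tool_pos: [0.5393, -0.0916, 0.1827]
eef_rot: [0.145, 0.989, -0.003, -0.001]
contact_force: [-0.8, -0.4, 0.8]
opening: 0.004
finger_force: 0.0
clock: 8.05
tool_pos: [0.5436, -0.248, 0.1826]
eef_rot: [0.144, 0.99, -0.003, -0.001]
contact_force: [-0.4, -0.4, 0.2]
opening: 0.003
finger_force: 0.0
clock: 8.55
tool_pos: [0.5316, -0.2895, 0.1832]
eef_rot: [0.138, 0.99, 0.001, -0.0]
contact_force: [1.0, 0.8, -0.8]
opening: 0.009
finger_force: 0.0
[ 0.53157195 -0.2895153   0.18323124] [-0.00213722  0.02711993  0.92157806]
```

```bash
python3 -m pendant '[0,0,0.027,0.25,0,0,0, 0,0,0.027,0.5,0,0,0, 0,0,0.027,0.75,0,0,0, 0,0,0.027,0.92,0,0,0, 0,0,0.027,0.92,0,0,0, 0,0,0.027,0.92,0,0,0]'
python3 - <<'E'
from plant import r
from h import *
s=r.snapshot("side");P=r.get_state()["tool_pos"];c=cv2.resize(s["img"][215:290,340:440],(640,480),interpolation=3)
for p in(P,(.533,-.2855,.02)):
    q=(proj(s,p)-[340,215])*6.4;cv2.circle(c,tuple(int(v) for v in q),3,(255,0,255),-1);print(p,q)
cv2.imwrite("pics/b4.png",c[:,:,::-1])
E
```

```text
clock: 9.15
tool_pos: [0.5331, -0.2862, 0.0456]
eef_rot: [0.138, 0.99, 0.0, 0.0]
contact_force: [-0.1, 0.2, -0.2]
opening: 0.008
finger_force: 0.0
[ 0.53368798 -0.28686323  0.04647443] [295.66863309 289.42383431]
(0.533, -0.2855, 0.02) [288.76915383 342.48265862]
```

View pics/b4.png

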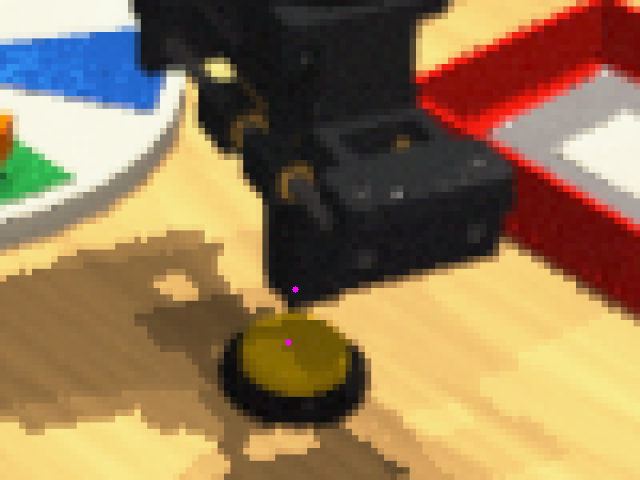

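The tip stands over the bell. The button spans crop x 240–350, y 315–395, centred near (295,345), and the predicted centre is (289,342). Press in small steps while watching the force.

```bash
python3 -m pendant '[0,0,0,0.05,0,0,0, 0,0,0,0.1,0,0,0, 0,0,0,0.12,0,0,0, 0,0,0,0.12,0,0,0]'
python3 -m pendant '[0,0,0,0.015,0,0,0, 0,0,0,0.025,0,0,0, 0,0,0,0.025,0,0,0]'
```

```text
clock: 9.6
tool_pos: [0.5321, -0.2875, 0.0268]
eef_rot: [0.139, 0.99, 0.0, -0.0]
contact_force: [-0.4, 0.2, 0.3]
opening: 0.004
finger_force: 0.0
clock: 9.9
tool_pos: [0.5323, -0.2875, 0.0233]
eef_rot: [0.139, 0.99, 0.0, -0.0]
contact_force: [-0.2, -0.1, 0.3]
opening: 0.005
finger_force: 0.0
```

```bash
python3 -m pendant '[0,0,0,0.01,0,0,0, 0,0,0,0.02,0,0,0, 0,0,0,0.02,0,0,0]'
python3 -m pendant '[0,0,0,0.01,0,0,0, 0,0,0,0.013,0,0,0, 0,0,0,0.013,0,0,0]'
python3 -m pendant '[0,0,0,0.01,0,0,0, 0,0,0,0.013,0,0,0, 0,0,0,0.013,0,0,0]'
```

```text
clock: 10.2
tool_pos: [0.5326, -0.2876, 0.0205]
eef_rot: [0.139, 0.99, -0.0, 0.0]
contact_force: [0.3, -0.3, 2.0]
opening: 0.005
finger_force: 1.2
clock: 10.5
tool_pos: [0.5326, -0.2876, 0.0186]
eef_rot: [0.139, 0.99, 0.0, 0.0]
contact_force: [0.2, 0.3, 3.1]
opening: 0.005
finger_force: 1.8
clock: 10.8
tool_pos: [0.5326, -0.2876, 0.0166]
eef_rot: [0.139, 0.99, -0.0, 0.0]
contact_force: [-0.9, -0.6, 5.2]
opening: 0.002
finger_force: 2.4
```

```bash
python3 -m pendant '[0,0,0,0.01,0,0,0, 0,0,0,0.01,0,0,0, 0,0,0,0.01,0,0,0]'
python3 -m pendant '[0,0,0,0.007,0,0,0, 0,0,0,0.007,0,0,0, 0,0,0,0.007,0,0,0]'
```

```text
clock: 11.1
tool_pos: [0.5326, -0.2876, 0.0164]
eef_rot: [0.139, 0.99, -0.0, 0.0]
contact_force: [-2.8, 0.7, 15.3]
opening: -0.001
finger_force: 7.1
clock: 11.4
tool_pos: [0.5326, -0.2876, 0.0162]
eef_rot: [0.139, 0.99, -0.0, 0.0]
contact_force: [-3.7, 1.8, 21.2]
opening: 0.002
finger_force: 10.8
```

The button has hit its stop: the force rises with no further travel. Release and withdraw.

```bash
python3 -m pendant '[0,0,0,-0.05,0,0,0, 0,0,0,-0.2,0,0,0, 0,0,0,-0.4,0,0,0, 0,0,0,-0.7,0,0,0, 0,0,0,-1,0,0,0, 0,0,0,-1,0,0,0, 0,0,0,-1,0,0,0]'
python3 look.py p5; python3 ang.py p5; python3 - <<'E'
from h import *
s,t=pickle.load(open("p5.pkl","rb"));cv2.imwrite("pics/full5.png",s["img"][:,:,::-1])
E
```

```text
clock: 12.1
tool_pos: [0.5326, -0.2877, 0.1645]
eef_rot: [0.139, 0.99, -0.0, 0.001]
contact_force: [-0.3, 0.0, -0.6]
opening: 0.009
finger_force: 0.0
[336.81578947 235.97368421] [59 29  9 11 76]
0.038 0.1059 1.218
0.04 0.1087 1.205
0.043 0.113 1.188
```

View pics/full5.png

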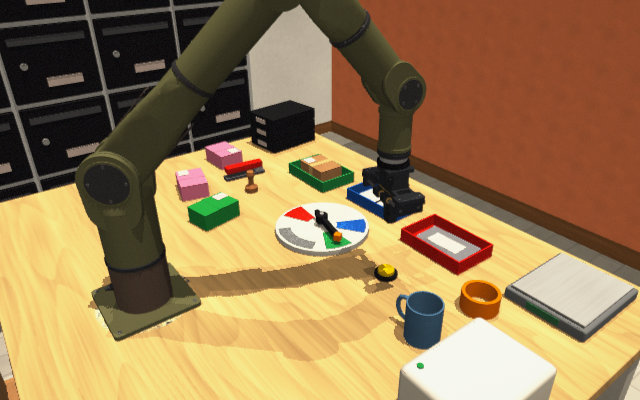

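The arrow head is at (337,236) in the middle of green, and the bell at (386,271) is up again. Nothing else has moved and the gripper hangs clear.

```bash
python3 -c "
from plant import r
print(r.finish_job())"
```

```text
the job is handed in; nothing more can be done
None
```

The parcel was in the green tray: I pushed the arrow to the middle of the green field (measured 1.20 rad), pressed the bell to its stop and let it come up, and handed the job in with the arm clear of everything.

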